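Slide the model carrier under the dock's leaf spring

TASK

Load the model carrier, the grey plate with the green cast, into its dock: press it down hard with your fingertips (the pad at its rear is made for this) so that it sinks on the sprung bed, and while it is held down push it along the channel so that its nose passes under the crossbar and the leaf spring, until it is fully home against the end stop. Then let go and move clear. Only press and push: do not lift the carrier, and leave the things around the dock where they stand.

Things in the scene. Friction and masses are not known exactly. Their poses are not given: they have to be found in the camera images.
- dock: Model dock, fixed: metal channel 230 mm long (its x), 85 wide, rail tops 30 mm up. Origin: centre of underside, on the worktop. +x = the way the carrier slides home; centre line y = 0; z up. Crossbar over the channel at x = 65 to 77 mm, 28 to 44 mm up; end stop, a wall 40 mm high, face at x = 107. The channel floor is a sprung bed.
- carrier: Loose grey plate, 148 (x) x 70 x 12 mm, about 0.25 kg, on the sprung bed in the dock's channel (1.5 mm play each side, its x along the dock's x). A green plaster cast 31 mm high is stuck on its middle. Origin: centre of underside, 20 mm above the worktop while unpressed. +x end: bare nose. Rear end: raised press pad, with an upright rib ahead of it at x = -34 to -27 mm, top 32 mm above the underside.
- press_pad (a point): Centre of the top of the carrier's press pad: flat step 40 (x) x 46 mm, 22 mm above the carrier's underside, 42 mm above the worktop while unpressed. The rib to push against (46 mm wide) has its rear face 20 mm ahead (+x) of this point and rises 10 mm above the pad. When the carrier is home this point is at dock x = -21 mm.
- carrier_nose (a point): Middle of the top edge of the carrier's nose (carrier x = 74 mm, 12 mm above its underside). It starts 17 to 33 mm short of the crossbar. Unpressed it is 32 mm above the worktop, 4 mm too high to pass.
- crossbar (a point): Middle of the crossbar's lower edge on the side where the carrier comes in (dock x = 65 mm), 28 mm above the worktop: the nose must pass below it.
- stop_face (a point): Point on the end stop's face (dock x = 107 mm, 26 mm above the worktop), which the nose meets when the carrier is home.
- bed (a joint): How far the sprung bed is pressed down, m: 0 up, 0.010 lower limit. It sinks straight down without tilting and springs back. With the carrier on it, it starts to sink at about 5 N push and takes about 1 N more per mm. The nose clears the crossbar from about 0.005; 0.007 to 0.009 is comfortable. Its top is slick; sliding the pressed carrier takes roughly 4 to 15 N.
- leaf (a joint): Angle (rad) by which the leaf spring is bent up, 0 free. The thin steel leaf, 36 mm wide, slopes from the crossbar's far side down toward the end stop, tip about 22 mm above the worktop. The nose must push in under it (drag of a few N); it then rests on the nose at about 0.2.
- white_cast: Bystander beside the dock: the white plaster jaw cast, 51 x 66 x 31 mm; origin at the centre of its underside. To be left where it is.
- blue_cap_jar: Bystander beside the dock: a small white jar with a blue cap, 37 mm across, 50 mm high; origin at the centre of its underside. To be left where it is.
- yellow_box: Bystander beside the dock: a small yellow box 22 x 36 x 14 mm; origin at the centre of its underside. To be left where it is.
- dropper: Bystander beside the dock: a white dropper bottle with a blue nozzle, 33 mm across, 80 mm high; origin at the centre of its underside. To be left where it is.
- wheel: Bystander beside the dock: a pale polishing wheel lying flat, 32 mm across, 12 mm high; origin at the centre of its underside. To be left where it is.
- sanding_stick: Bystander beside the dock: a brown sanding stick 16 x 62 x 8 mm lying flat; origin at the centre of its underside. To be left where it is.

How it is judged:
On the way, in this order (a step that is already met when the one before it is completed fails the run):
1. the carrier is pressed down by the fingers while its nose is still short of the crossbar (value of joint bed above 0.003 m and contact force between the fingers and carrier above 3 N and x of carrier_nose in the frame of dock below 0.065 m), for 0.05 s.
2. still pressed down by the fingers, its nose passes under the crossbar and meets the leaf (value of joint bed above 0.003 m and contact force between the fingers and carrier above 3 N and x of carrier_nose in the frame of dock above 0.077 m), for 0.05 s.
At the end, for the whole second after the job is handed in: The carrier's nose lies under the crossbar and the leaf spring, within 4 mm of the end stop, the leaf resting bent up on it (over 0.06 rad); the carrier is flat (within 0.06 rad) and at rest, and nothing touches it but the dock (x of carrier_nose in the frame of dock above 0.103 m and z of carrier_nose in the frame of dock below 0.03 m and value of joint leaf above 0.06 rad and angle between carrier's own z axis and vertical below 0.06 rad and linear speed of carrier below 0.01 m/s).
It fails at once if the carrier is lifted out of the dock or tipped up (z of carrier in the frame of dock above 0.032 m or angle between carrier's own z axis and vertical above 0.25 rad).
It fails at once if a bystander is moved more than 20 mm (distance of any of white_cast, blue_cap_jar, yellow_box, dropper, wheel, sanding_stick from where it was at the start of the episode above 0.02 m).
It also fails if it takes over 38 s, if anything falls off the work surface, if the arm or the gripper's body presses on something with over 40 N, if the wrist force passes 120 N, or if a joint passes its speed limit or range.

ROBOT

A 7-joint arm with a two-finger parallel gripper is mounted at the origin on a cart in front of the work surface, level with it; the furniture and walls round the work are solid. World frame = base frame: x ahead of the robot, y to its left, z up, the work surface at z = 0. Lengths are in m, angles in rad, forces in N, time in s.
With the tool pointing down it reaches from about 0.4 to 0.9 m from the base axis. Payload 5.5 kg.
Tool frame: the origin (TCP) lies between the finger pads; the fingertips stand 19 mm ahead of it and the grasp point (between the pads) is the TCP; z points along the fingers, y is the line along which they close (so a half turn about z gives the same grasp; the last joint's range is limited). The gripper opens to 85 mm and grips with 20 to 120 N. Pads are 22 mm wide; open, the fingers measure 114 mm over their backs; the gripper's body (76 mm by 85 mm) begins 54 mm behind the grasp point. The pads swing forward as they close: fully open they stand 13 mm farther back than shut.
Start: joints at [1.584, 0.501, -0.427, 1.55, 0.221, 1.138, -0.21], TCP at [0.161, -0.63, 0.223] pointing down, gripper open.
Joint ranges: [-2.88, 2.88], [-0.31, 2.03], [-1.54, 1.56], [0.2, 2.42], [-1.41, 4.55], [0.19, 2.02], [-2.57, 2.57]. Speed limits (rad/s): [2.57, 2.57, 3.14, 3.14, 3.14, 3.14, 3.14].

INTERFACE

Orientations are given as [roll, pitch, yaw] about the fixed x, y, z axes, in that order (R = Rz(yaw) Ry(pitch) Rx(roll)).
In Python, from plant import robot gives the robot as it stands. The module is installed in compiled form; this text tells all that it offers.
- The arm moves only by the tool jog_arm, never from a script. Its argument "targets" is a list of rows, each a list of 2 entries, a list of its own where there are three numbers: the shift along the tool's x, y, z in m, then the turn, a rotation vector about the tool's x, y, z in rad. A call has 1 to 5 rows; each row is the pose to reach, as a shift and turn from the pose commanded when the call began, along the tool's axes at that moment; what a row does not reach only later rows make up. A row lasts 1/10 s, in which the tool goes at most 50 mm and 8.59 degrees, less where a joint would pass 70% of its speed; a pose out of reach is approached as far as the arm can. A call with a gripper value outside its range is refused whole. "claw" is the closure in counts, from 0 (fully open) to 255 (shut), set as the call begins (left out, the last holds). The fingers move at their own pace and stop on an object; "squeeze" is the grip in N (left out, the last holds). Time passes only in rows, so rows that repeat a pose let the fingers close. It gives the time, the measured TCP pose, the force, the opening and the grip force at its end, in the units of the state.
- robot.sense(): the state, without advancing time (a new reading comes with each control period).
- robot.get_image(name): name is "scene" or "side" or "wrist"; returns a dict with "color" (480x640x3 uint8, red, green, blue), "camera_matrix" (3x3 intrinsics, pixels), "rvec" (rotation vector, rad) and "tvec" (3), from world to camera coordinates, as OpenCV has them; the wrist camera has in their place "T_tool_cam" (4x4, takes a point from camera to tool coordinates, whose origin is the TCP and whose axes are the flange's). Camera axes: x right, y down, z forward; pixel columns grow to the right and rows downward; lengths in m; the calibration is good to about 2 mm. The wrist camera is an equidistant fisheye: a pixel r from the principal point sees the ray r / f radians off the axis. A picture is of the moment at which its call begins: read the wrist's pose just before it. There is no depth.
- robot.finish_job(): hands the job in; it is judged then, once.
The state is a dict: "t": time; "joint_pos": joint angles; "joint_velocities": joint speeds; "tau": joint torques, N m; "tcp_pos": TCP position; "ee_rot": TCP orientation; "contact_force": force on the tool from outside, world axes, zero at the start; "moment": the same for the moment, N m; "finger_gap": finger opening in m; "grip_force": force on a finger pad.
Only numpy, scipy, OpenCV 4.12 (cv2) and the standard library are available. Lean on these libraries where they do the work, as an engineer would, in place of code of your own. Each camera call takes 0.05 s, during which the arm holds its last target. There are 200 camera calls.

## Working session

There is one attempt and no reset: what is moved stays moved. The work goes in short steps, Python scripts to look and compute and a tool call to move; the robot and the scene stay as the last step left them, time stands still between calls to the robot, and variables do not carry over. Pictures are saved under pics/ and viewed, at most 13 in all, crops included, and the job is handed in when it is done.

Besides the shell and the picture viewer there is one more tool, called in YAML: its name, and indented under it one key for each argument. jog_arm: Moves the arm, as the interface text tells. Its arguments: {"type":"object","properties":{"targets":{"type":"array"},"claw":{"type":"number"},"squeeze":{"type":"number"}},"required":["targets"]}

```bash
mkdir -p pics
python3 - <<'E'
from plant import robot
import cv2,numpy as np
s=robot.sense();print(s)
for n in("scene","side"):
    i=robot.get_image(n);cv2.imwrite(f"pics/{n}0.png",i["color"][:,:,::-1])
    R=cv2.Rodrigues(i["rvec"])[0];print(n,i["camera_matrix"],(-R.T@np.ravel(i["tvec"])))
i=robot.get_image("wrist");cv2.imwrite("pics/wrist0.png",i["color"][:,:,::-1]);print(i["camera_matrix"],i["T_tool_cam"])
E
```

```text
{'t': 0.0, 'joint_pos': array([ 1.58419766,  0.5018645 , -0.42677519,  1.55149884,  0.22081527,
        1.13829133, -0.21034138]), 'joint_velocities': array([ 3.29257887e-04,  3.62924174e-04, -1.39035485e-04,  1.41264909e-03,
       -8.11862054e-04,  3.77013584e-04,  9.12922183e-05]), 'tau': array([ 2.91824881e-05, -5.69521558e+01, -5.81615880e+00, -2.80933875e+01,
        1.06535666e-02,  1.19494734e-02,  4.77773290e-05]), 'tcp_pos': array([ 0.16044891, -0.62912646,  0.22192719]), 'ee_rot': array([-3.13959124e+00, -4.56575117e-05,  2.49814182e-01]), 'contact_force': array([ 0.19990402, -0.79948514, -0.33075004]), 'moment': array([-0.00115943,  0.0183211 ,  0.05545927]), 'grip_force': 0.0, 'finger_gap': 0.08536792044576123}
scene [[457.04337632   0.         311.91299792]
 [  0.         457.04337632 238.33443891]
 [  0.           0.           1.        ]] [-0.01127554 -0.34138439  0.53823507]
side [[580.0396033    0.         316.33489263]
 [  0.         580.0396033  248.87220363]
 [  0.           0.           1.        ]] [ 0.17112303 -0.58890213  0.43533326]
[[371.64829954   0.         323.92560565]
 [  0.         371.64829954 236.84669612]
 [  0.           0.           1.        ]] [[-1.87371816e-05 -9.64357846e-01 -2.64601483e-01  6.64061685e-02]
 [ 9.99999831e-01 -1.71728647e-04  5.55063742e-04 -1.00471443e-03]
 [-5.80719729e-04 -2.64601428e-01  9.64357686e-01 -1.51192983e-01]
 [ 0.00000000e+00  0.00000000e+00  0.00000000e+00  1.00000000e+00]]
```

View pics/scene0.png

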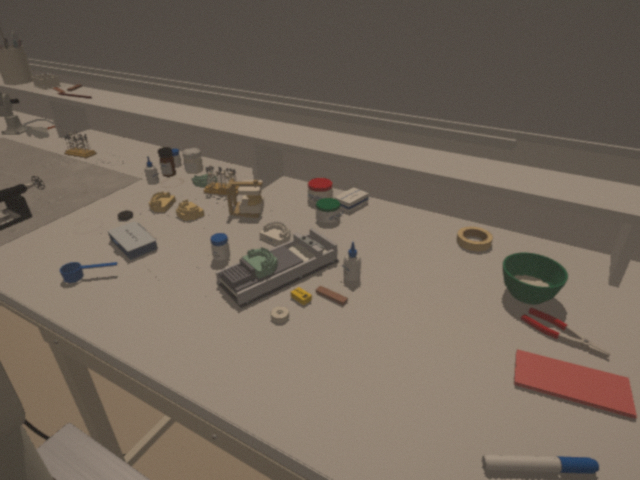

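View pics/side0.png

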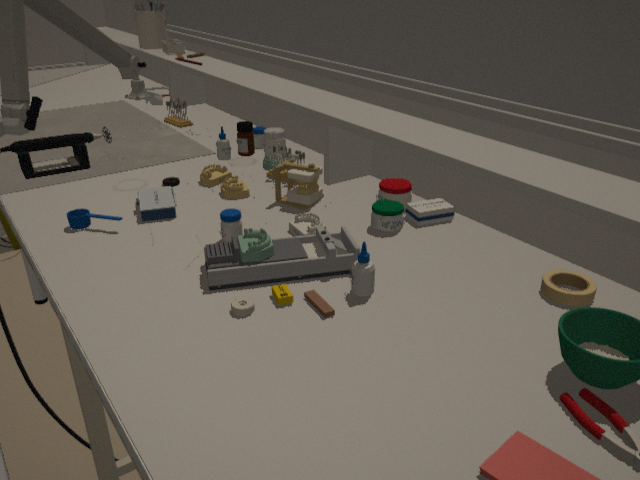

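View pics/wrist0.png

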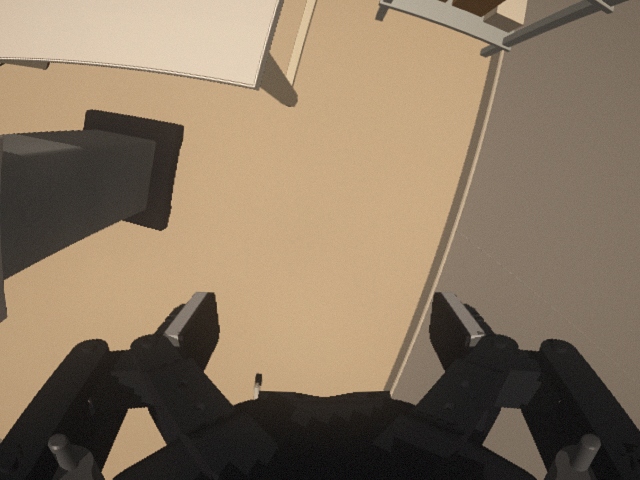

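The scene view shows the dock at about (278,270), rear pad at the left (237,275) and end stop at the right (325,245). In the side view it spans (205,265) to (357,250). The wrist looks at the floor. I'll enlarge the dock.

Run:
```python
import cv2,numpy as np
a=cv2.imread("pics/side0.png")[218:290,198:364];b=cv2.imread("pics/scene0.png")[226:304,212:344]
a=cv2.resize(a,None,fx=4,fy=4,interpolation=cv2.INTER_CUBIC);b=cv2.resize(b,None,fx=4,fy=4,interpolation=cv2.INTER_CUBIC)
c=np.zeros((600,664,3),np.uint8);c[:288]=a;c[288:,:528]=b;c=cv2.convertScaleAbs(c,alpha=1.5)
cv2.imwrite("pics/crop0.png",c)
```

```text
(no output)
```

View pics/crop0.png

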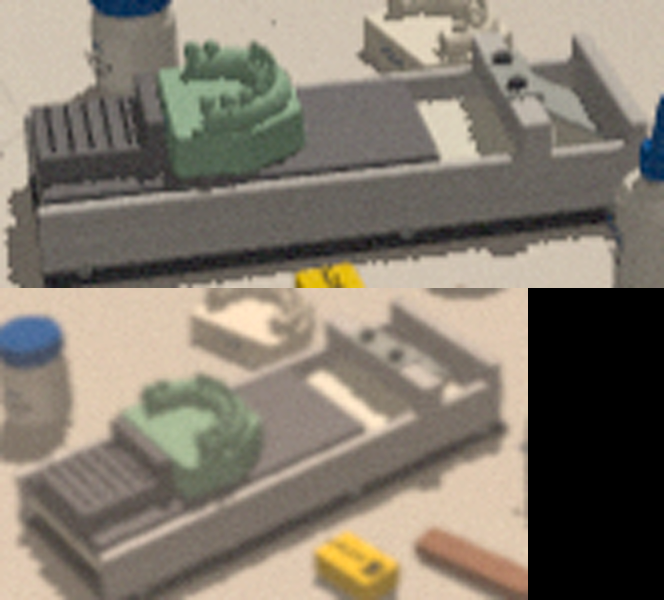

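The crop shows the carrier with its ribbed pad at rear left, the rib, the cast and bare nose, then a gap, then the crossbar, leaf and end stop. Casting rays for the corners next.

```bash
cat > h.py <<'E'
from plant import robot
import cv2,numpy as np
from scipy.spatial.transform import Rotation as Ro
def cam(n):
    i=robot.get_image(n);return i["camera_matrix"],cv2.Rodrigues(i["rvec"])[0],np.ravel(i["tvec"])
def cast(c,p,z):
    K,R,t=c;d=R.T@np.linalg.inv(K)@[p[0],p[1],1];o=-R.T@t
    return o+d*(z-o[2])/d[2]
def wcast(i,s,p,z):
    K=i["camera_matrix"];v=np.array([p[0]-K[0,2],p[1]-K[1,2]]);r=np.hypot(*v);th=r/K[0,0]
    d=np.r_[np.sin(th)*v/r,np.cos(th)];T=i["T_tool_cam"];R=Ro.from_euler('xyz',s["ee_rot"]).as_matrix()
    o=s["tcp_pos"]+R@T[:3,3];d=R@T[:3,:3]@d
    return o+d*(z-o[2])/d[2]
E
python3 - <<'E'
from h import *
S,C=cam("side"),cam("scene")
sp=lambda x,y:(198+x/4,218+y/4); cp=lambda x,y:(212+x/4,226+(y-288)/4)
for n,c,p,z in[("rearnear rail side",S,sp(40,210),.03),("rearnear scene",C,cp(100,560),.03),("rearfar scene",C,cp(22,482),.03),
("stop far top side",S,sp(575,40),.04),("stop far scene",C,cp(395,306),.04),("stop near scene",C,cp(498,372),.04),
("nose near side",S,sp(440,158),.032),("nose far side",S,sp(416,100),.032),("nose near scene",C,cp(365,430),.032),("nose far scene",C,cp(308,376),.032),
("pad rearfar side",S,sp(30,107),.042),("pad rearfar scene",C,cp(22,478),.042)]:
    print(n,cast(c,p,z).round(4))
E
```

```text
rearnear rail side [0.4553 0.1053 0.03  ]
rearnear scene [0.4498 0.1031 0.03  ]
rearfar scene [0.4765 0.1711 0.03  ]
stop far top side [0.6877 0.0943 0.04  ]
stop far scene [0.682  0.0927 0.04  ]
stop near scene [0.6534 0.0157 0.04  ]
nose near side [0.5939 0.0528 0.032 ]
nose far side [0.6134 0.099  0.032 ]
nose near scene [0.5884 0.0528 0.032 ]
nose far scene [0.614  0.1027 0.032 ]
pad rearfar side [0.4786 0.1615 0.042 ]
pad rearfar scene [0.4673 0.161  0.042 ]
```

jog_arm:
  targets:
    - [[0.045,-0.017,0],[0,0,0.13]]
    - [[0.09,-0.034,0],[0,0,0.26]]
    - [[0.135,-0.051,0],[0,0,0.39]]
    - [[0.18,-0.068,0],[0,0,0.52]]
    - [[0.225,-0.085,0],[0,0,0.635]]
  claw: 255

```text
t: 0.75
tcp_pos: [0.359, -0.4906, 0.2231]
ee_rot: [3.141, -0.0, -0.391]
contact_force: [1.2, -1.2, 0.1]
finger_gap: 0.0123
grip_force: 0.0
```

jog_arm:
  targets:
    - [[0,-0.049,0],[0,0,0]]
    - [[0,-0.098,0],[0,0,0]]
    - [[0,-0.147,0],[0,0,0]]
    - [[0,-0.196,0],[0,0,0]]
    - [[0,-0.245,0],[0,0,0]]

```text
t: 1.25
tcp_pos: [0.4502, -0.2629, 0.2232]
ee_rot: [3.141, -0.0, -0.385]
contact_force: [0.4, -0.6, 0.1]
finger_gap: -0.0001
grip_force: 0.0
```

jog_arm:
  targets:
    - [[-0.01,-0.049,0],[0,0,0]]
    - [[-0.02,-0.098,0],[0,0,0]]
    - [[-0.03,-0.147,0],[0,0,0]]
    - [[-0.04,-0.196,0],[0,0,0]]
    - [[-0.05,-0.245,0],[0,0,0]]

```text
t: 1.75
tcp_pos: [0.4955, -0.0171, 0.2233]
ee_rot: [3.141, -0.001, -0.385]
contact_force: [1.0, 0.6, 0.1]
finger_gap: 0.0004
grip_force: 0.0
```

jog_arm:
  targets:
    - [[-0.02,-0.042,0],[0,0,0]]
    - [[-0.04,-0.084,0.02],[0,0,0]]
    - [[-0.062,-0.127,0.04],[0,0,0]]
    - [[-0.062,-0.127,0.06],[0,0,0]]
    - [[-0.062,-0.127,0.06],[0,0,0]]

```text
t: 2.25
tcp_pos: [0.4832, 0.1233, 0.1608]
ee_rot: [3.139, 0.004, -0.381]
contact_force: [-0.6, -0.6, -0.1]
finger_gap: -0.0001
grip_force: 0.0
```

Run:
```python
from h import *
s=robot.sense();i=robot.get_image("wrist");cv2.imwrite("pics/w1.png",i["color"][:,:,::-1]);np.savez("w1",s=0,tcp_pos=s["tcp_pos"],ee_rot=s["ee_rot"]);print(s["tcp_pos"],s["ee_rot"],s["contact_force"])
```

```text
[0.4832256  0.12332555 0.16082091] [ 3.13948658  0.0043364  -0.38098271] [-0.60769886 -0.63910247 -0.12804377]
```

View pics/w1.png

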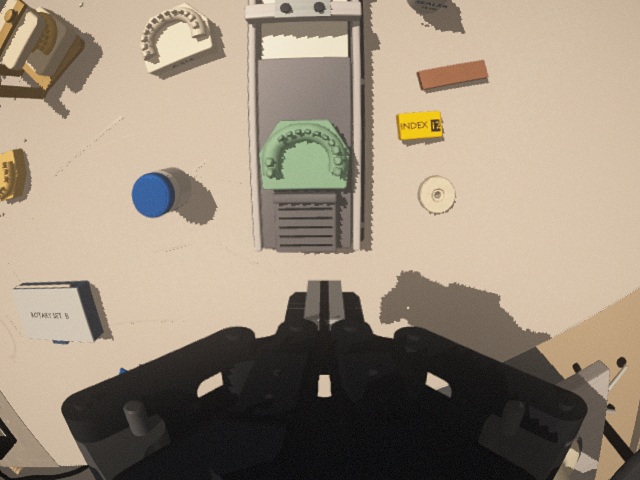

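The wrist view shows the pad spanning (277,250) to (336,250) at its rear, the rib near row 195, the nose edge near row 58 from (261,57) to (351,58), and rail rear ends at (252,250) and (362,250).

Run:
```python
from h import *
s=np.load("w1.npz");i=robot.get_image("wrist")
R=Ro.from_euler('xyz',s["ee_rot"]).as_matrix()
for n,p,z in[("padRL",(277,250),.042),("padRR",(336,250),.042),("ribL top",(275,191),.052),("ribR",(338,191),.052),("noseL",(261,57),.032),("noseR",(351,58),.032),
("railL",(252,250),.03),("railR",(363,250),.03),("barL",(246,17),.044),("barR",(360,17),.044)]:
    w=wcast(i,s,p,z);print(n,w.round(4),"tool",(R.T@(w-s["tcp_pos"])).round(4))
```

```text
padRL [0.479  0.1639 0.042 ] tool [-0.0185 -0.0363  0.1188]
padRR [0.4622 0.122  0.042 ] tool [-0.0185  0.0088  0.1189]
ribL top [0.5221 0.1453 0.052 ] tool [ 0.0284 -0.0351  0.1086]
ribR [0.5053 0.1039 0.052 ] tool [0.0282 0.0095 0.1087]
noseL [0.6196 0.1194 0.032 ] tool [ 0.1286 -0.0474  0.1282]
noseR [0.593  0.0578 0.032 ] tool [0.1268 0.0197 0.1283]
railL [0.4835 0.1857 0.03  ] tool [-0.0223 -0.0583  0.1308]
railR [0.4504 0.103  0.03  ] tool [-0.0223  0.0308  0.131 ]
barL [0.6506 0.1173 0.044 ] tool [ 0.1581 -0.0569  0.116 ]
barR [0.6182 0.0415 0.044 ] tool [0.1563 0.0255 0.1162]
```

jog_arm:
  targets:
    - [[0.0065,-0.014,0.03],[0,0,0]]
    - [[0.0065,-0.014,0.06],[0,0,0]]
    - [[0.0065,-0.014,0.08],[0,0,0]]
    - [[0.0065,-0.014,0.088],[0,0,0]]
    - [[0.0065,-0.014,0.088],[0,0,0]]
  squeeze: 60

```text
t: 2.85
tcp_pos: [0.4973, 0.1313, 0.0751]
ee_rot: [3.141, 0.0, -0.387]
contact_force: [0.2, -0.7, 0.1]
finger_gap: 0.0001
grip_force: 0.0
```

Run:
```python
from h import *
s=robot.sense();i=robot.get_image("wrist");a=i["color"][:,:,::-1][150:350,220:420]
b=robot.get_image("side")["color"][:,:,::-1][190:290,190:330]
c=np.zeros((400,800,3),np.uint8);c[:,:400]=cv2.resize(a,(400,400));c[:286,400:]=cv2.resize(b,(400,286));cv2.imwrite("pics/w2.png",cv2.convertScaleAbs(c,alpha=1.4));print(s["tcp_pos"],s["ee_rot"],s["contact_force"])
```

```text
[0.49733775 0.1313181  0.07510592] [ 3.14084428e+00  4.31173134e-05 -3.87149027e-01] [ 0.15016268 -0.67336088  0.09230826]
```

View pics/w2.png

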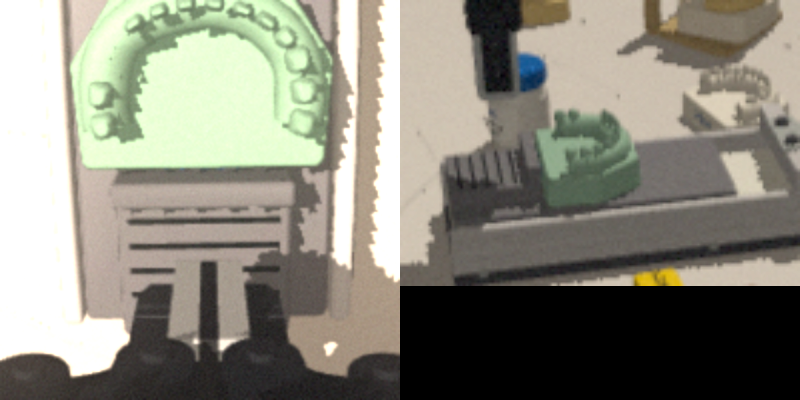

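The fingertips (side crop ~(497,95)) hang centred over the pad in the wrist view. They look a little high, so I'll check by ray.

Run:
```python
from h import *
S=cam("side")
for z in(.056,.066,.076):print(z,cast(S,(190+97*.35,190+95*.35),z).round(4))
K,R,t=S
for p in([.4973,.1313,.056],[.4973,.1313,.042],[.5018,.1293,.052]):
    q=K@(R@np.array(p)+t);print(q[:2]/q[2])
```

```text
0.056 [0.5244 0.1887 0.056 ]
0.066 [0.5151 0.1682 0.066 ]
0.076 [0.5058 0.1477 0.076 ]
[224.78698187 240.52022059]
[225.49874745 248.88521582]
[228.30737746 242.64236507]
```

jog_arm:
  targets:
    - [[0,0,0.005],[0,0,0]]
    - [[0,0,0.01],[0,0,0]]
    - [[0,0,0.012],[0,0,0]]
    - [[0,0,0.014],[0,0,0]]
    - [[0,0,0.016],[0,0,0]]

```text
t: 3.5
tcp_pos: [0.497, 0.1326, 0.0588]
ee_rot: [3.142, 0.0, -0.385]
contact_force: [-0.2, 0.1, -0.6]
finger_gap: 0.0001
grip_force: 0.0
```

jog_arm:
  targets:
    - [[0,0,0.003],[0,0,0]]
    - [[0,0,0.006],[0,0,0]]
    - [[0,0,0.009],[0,0,0]]
    - [[0,0,0.01],[0,0,0]]
    - [[0,0,0.01],[0,0,0]]

```text
t: 4.0
tcp_pos: [0.4968, 0.1325, 0.0488]
ee_rot: [3.141, 0.0, -0.385]
contact_force: [0.1, 0.0, 0.3]
finger_gap: 0.0
grip_force: 0.0
```

Run:
```python
from h import *
s=robot.sense();i=robot.get_image("wrist");a=i["color"][:,:,::-1][150:350,220:420]
b=robot.get_image("side")["color"][:,:,::-1][190:290,190:330]
c=np.zeros((400,800,3),np.uint8);c[:,:400]=cv2.resize(a,(400,400));c[:286,400:]=cv2.resize(b,(400,286));cv2.imwrite("pics/w3.png",cv2.convertScaleAbs(c,alpha=1.4));print(s["tcp_pos"],s["ee_rot"],s["contact_force"])
```

```text
[0.49684993 0.13252402 0.04878988] [ 3.14134591e+00  2.99065744e-04 -3.85069642e-01] [1.16452449e-01 1.95090406e-04 3.04468531e-01]
```

View pics/w3.png

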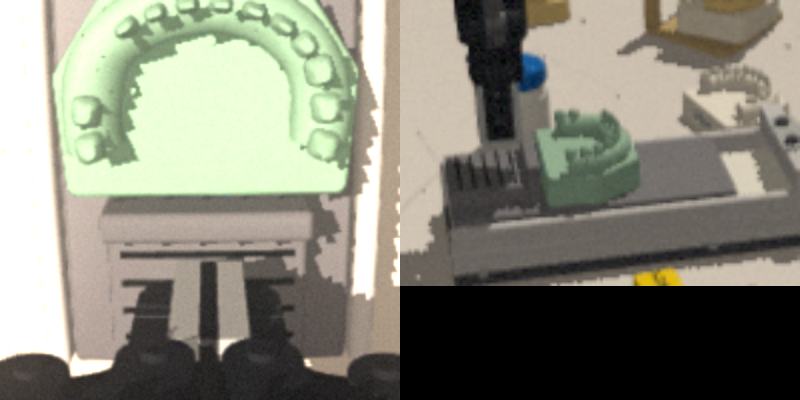

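The tips are now just above the pad, centred between its sides and about 1 cm behind the rib. Continuing down slowly, watching force.

jog_arm:
  targets:
    - [[0,0,0.002],[0,0,0]]
    - [[0,0,0.004],[0,0,0]]
    - [[0,0,0.006],[0,0,0]]
    - [[0,0,0.006],[0,0,0]]

```text
t: 4.5
tcp_pos: [0.4968, 0.1324, 0.0427]
ee_rot: [3.141, 0.0, -0.385]
contact_force: [-0.4, 0.3, -0.0]
finger_gap: 0.0
grip_force: 0.0
```

jog_arm:
  targets:
    - [[0,0,0.002],[0,0,0]]
    - [[0,0,0.004],[0,0,0]]
    - [[0,0,0.006],[0,0,0]]
    - [[0,0,0.006],[0,0,0]]

```text
t: 4.9
tcp_pos: [0.4968, 0.1324, 0.0367]
ee_rot: [3.141, 0.0, -0.385]
contact_force: [-1.2, -0.4, -0.7]
finger_gap: 0.0003
grip_force: 0.0
```

jog_arm:
  targets:
    - [[0,0,0.002],[0,0,0]]
    - [[0,0,0.004],[0,0,0]]
    - [[0,0,0.006],[0,0,0]]
    - [[0,0,0.006],[0,0,0]]

```text
t: 5.3
tcp_pos: [0.497, 0.1327, 0.0313]
ee_rot: [3.141, -0.0, -0.385]
contact_force: [-2.6, 0.0, 7.5]
finger_gap: -0.0001
grip_force: 3.8
```

Run:
```python
from h import *
s=robot.sense();i=robot.get_image("wrist");a=i["color"][:,:,::-1][150:350,220:420]
b=robot.get_image("side")["color"][:,:,::-1][200:270,190:290]
c=np.zeros((400,800,3),np.uint8);c[:,:400]=cv2.resize(a,(400,400));c[:280,400:]=cv2.resize(b,(400,280));cv2.imwrite("pics/w4.png",cv2.convertScaleAbs(c,alpha=1.4));print(s["tcp_pos"],s["ee_rot"],s["contact_force"])
```

```text
[0.49702124 0.13265504 0.03129455] [ 3.14139776e+00 -1.54703856e-04 -3.84951064e-01] [-2.57113273  0.03121694  7.54755004]
```

View pics/w4.png

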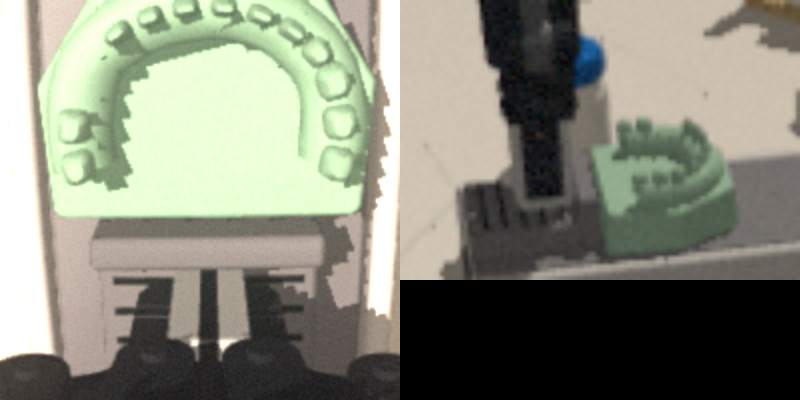

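Contact: 7.5 N, tips on the pad behind the rib. I'll press further.

jog_arm:
  targets:
    - [[0,0,0.002],[0,0,0]]
    - [[0,0,0.004],[0,0,0]]
    - [[0,0,0.006],[0,0,0]]
    - [[0,0,0.006],[0,0,0]]

```text
t: 5.8
tcp_pos: [0.4971, 0.1327, 0.0257]
ee_rot: [3.141, -0.0, -0.385]
contact_force: [-3.4, -0.6, 12.9]
finger_gap: 0.0002
grip_force: 6.3
```

jog_arm:
  targets:
    - [[0.004,0,0],[0,0,0]]
    - [[0.008,0,0],[0,0,0]]
    - [[0.012,0,0],[0,0,0]]
    - [[0.016,0,0],[0,0,0]]
    - [[0.02,0,0],[0,0,0]]

```text
t: 6.3
tcp_pos: [0.5152, 0.1265, 0.026]
ee_rot: [-3.141, 0.0, -0.384]
contact_force: [-4.7, 0.9, 12.4]
finger_gap: -0.0002
grip_force: 6.4
```

jog_arm:
  targets:
    - [[0.004,0,0],[0,0,0]]
    - [[0.008,0,0],[0,0,0]]
    - [[0.012,0,0],[0,0,0]]
    - [[0.016,0,0],[0,0,0]]
    - [[0.02,0,0],[0,0,0]]

```text
t: 6.8
tcp_pos: [0.5338, 0.1191, 0.0261]
ee_rot: [-3.141, 0.0, -0.384]
contact_force: [-4.8, 2.3, 11.3]
finger_gap: 0.0001
grip_force: 6.4
```

Run:
```python
from h import *
s=robot.sense();i=robot.get_image("wrist");a=i["color"][:,:,::-1][0:400,190:460]
b=robot.get_image("side")["color"][:,:,::-1][190:290,200:370]
c=np.zeros((400,800,3),np.uint8);c[:,:270]=a;c[:300,290:]=cv2.resize(b,(510,300));cv2.imwrite("pics/w5.png",cv2.convertScaleAbs(c,alpha=1.4));print(s["tcp_pos"],s["ee_rot"],s["contact_force"])
```

```text
[0.53380007 0.11905947 0.02605542] [-3.14070757e+00  4.70719001e-04 -3.83896416e-01] [-4.82517203  2.33849634 11.33992701]
```

View pics/w5.png

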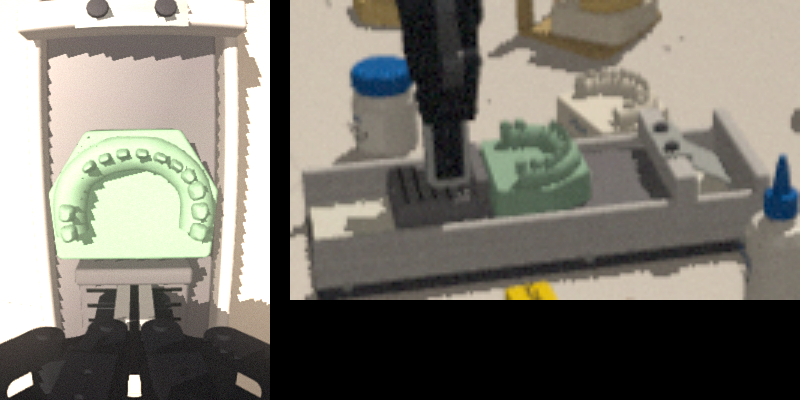

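The nose has reached the crossbar with the carrier pressed below it. The pad is moving with the fingers, so I'll push on with slightly more press.

jog_arm:
  targets:
    - [[0.003,0,0.001],[0,0,0]]
    - [[0.007,0,0.001],[0,0,0]]
    - [[0.011,0,0.001],[0,0,0]]
    - [[0.015,0,0.001],[0,0,0]]
    - [[0.019,0,0.001],[0,0,0]]

```text
t: 7.4
tcp_pos: [0.5514, 0.112, 0.0252]
ee_rot: [-3.141, 0.0, -0.384]
contact_force: [-4.8, 1.7, 12.5]
finger_gap: 0.0001
grip_force: 6.8
```

jog_arm:
  targets:
    - [[0.003,0,0],[0,0,0]]
    - [[0.006,0,0],[0,0,0]]
    - [[0.009,0,0],[0,0,0]]
    - [[0.012,0,0],[0,0,0]]
    - [[0.012,0,0],[0,0,0]]

```text
t: 7.9
tcp_pos: [0.5612, 0.108, 0.0246]
ee_rot: [-3.141, 0.003, -0.383]
contact_force: [-6.8, 3.0, 11.3]
finger_gap: -0.0001
grip_force: 6.8
```

jog_arm:
  targets:
    - [[0.002,0,0],[0,0,0]]
    - [[0.004,0,0],[0,0,0]]
    - [[0.006,0,0],[0,0,0]]
    - [[0.006,0,0],[0,0,0]]

```text
t: 8.3
tcp_pos: [0.5636, 0.107, 0.0241]
ee_rot: [3.14, 0.008, -0.382]
contact_force: [-12.6, 5.7, 15.5]
finger_gap: -0.0
grip_force: 10.4
```

jog_arm:
  targets:
    - [[0.002,0,0],[0,0,0]]
    - [[0.004,0,0],[0,0,0]]
    - [[0.006,0,0],[0,0,0]]
    - [[0.006,0,0],[0,0,0]]

```text
t: 8.7
tcp_pos: [0.5636, 0.1069, 0.0238]
ee_rot: [3.137, 0.017, -0.38]
contact_force: [-26.2, 7.8, 26.6]
finger_gap: -0.0001
grip_force: 17.6
```

Run:
```python
from h import *
s=robot.sense();i=robot.get_image("wrist");a=i["color"][:,:,::-1][0:400,190:460]
b=robot.get_image("side")["color"][:,:,::-1][190:290,200:370]
c=np.zeros((400,800,3),np.uint8);c[:,:270]=a;c[:300,290:]=cv2.resize(b,(510,300));cv2.imwrite("pics/w6.png",cv2.convertScaleAbs(c,alpha=1.4));print(s["tcp_pos"],s["ee_rot"],s["contact_force"])
```

```text
[0.56357073 0.10693675 0.02378401] [ 3.13690143  0.01651883 -0.37993523] [-26.24165997   7.84725065  26.63560064]
```

View pics/w6.png

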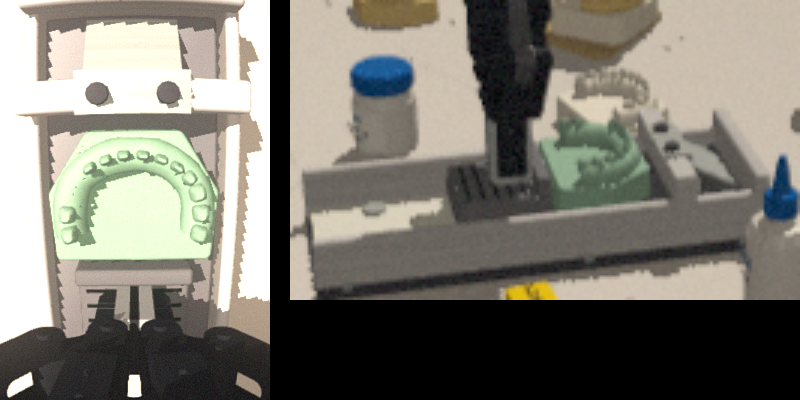

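The side and wrist views show the nose under the crossbar and leaf, against the end stop. Travel was 71.5 mm against the 72 mm expected, and it did not move under 26 N. I'll ease off the push, then lift.

jog_arm:
  targets:
    - [[-0.003,0,0],[0,0,0]]
    - [[-0.006,0,0],[0,0,0]]
    - [[-0.006,0,0],[0,0,0]]
    - [[-0.006,0,-0.004],[0,0,0]]
    - [[-0.006,0,-0.008],[0,0,0]]

```text
t: 9.3
tcp_pos: [0.564, 0.1062, 0.0307]
ee_rot: [3.14, 0.007, -0.382]
contact_force: [-5.6, 3.9, -1.6]
finger_gap: 0.0
grip_force: 4.2
```

jog_arm:
  targets:
    - [[0,0,-0.006],[0,0,0]]
    - [[-0.005,0,-0.014],[0,0,0]]
    - [[-0.008,0,-0.03],[0,0,0]]
    - [[-0.008,0,-0.07],[0,0,0]]
    - [[-0.008,0,-0.11],[0,0,0]]

```text
t: 9.8
tcp_pos: [0.5608, 0.1064, 0.1438]
ee_rot: [3.141, -0.0, -0.385]
contact_force: [0.7, 0.3, -0.4]
finger_gap: -0.0
grip_force: 0.0
```

Run:
```python
from h import *
s=robot.sense();i=robot.get_image("wrist");a=i["color"][:,:,::-1][0:400,190:460]
b=robot.get_image("side")["color"][:,:,::-1][190:290,200:370]
c=np.zeros((400,800,3),np.uint8);c[:,:270]=a;c[:300,290:]=cv2.resize(b,(510,300));cv2.imwrite("pics/w7.png",cv2.convertScaleAbs(c,alpha=1.4));print(s["t"],s["tcp_pos"],s["ee_rot"],s["contact_force"])
```

```text
9.8 [0.56080898 0.10637861 0.14377647] [ 3.14144716e+00 -2.73923330e-05 -3.85259412e-01] [ 0.6609795   0.28564908 -0.43857012]
```

View pics/w7.png

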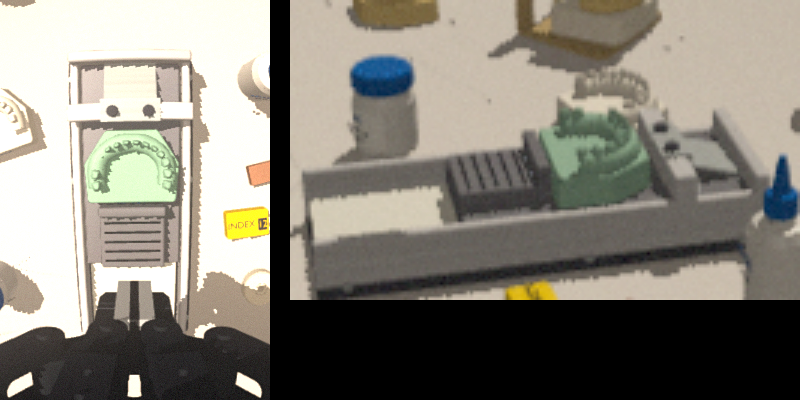

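The arm is clear and the carrier sits flat with its nose beyond the crossbar and under the leaf. One numeric check of how far home it is before handing in.

Run:
```python
from h import *
s=robot.sense();i=robot.get_image("wrist")
R=Ro.from_euler('xyz',s["ee_rot"]).as_matrix()
for n,p,z in[("pad rear",(324,265),.038),("stop wall top near edge",(320,64),.04),("bar rear top",(321,121),.044)]:
    print(n,(R.T@(wcast(i,s,p,z)-s["tcp_pos"])).round(4))
```

```text
pad rear [-0.0278 -0.0003  0.111 ]
stop wall top near edge [ 0.1184 -0.0031  0.1107]
bar rear top [ 0.0773 -0.0024  0.1062]
```

```bash
python3 -c "
from plant import robot
print(robot.finish_job())"
```

```text
the job is handed in; nothing more can be done
None
```

I pressed the carrier down, slid it under the crossbar and leaf spring to the end stop, moved the arm clear and handed the job in at about 10 s; my last check put the carrier home within about 2 mm, but no verdict came back.

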